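Lock the treat tub with the slot key

ROBOT

A 7-joint arm with a two-finger parallel gripper is mounted at the origin on the work surface. World frame = base frame: x ahead of the robot, y to its left, z up, the work surface at z = 0. Lengths are in mm, angles in rad, forces in N, time in s.
With the tool pointing down it reaches from about 400 to 875 mm from the base axis. Payload 4.4 kg.
Tool frame: the origin (TCP) lies between the finger pads; the fingertips stand 22 mm ahead of it and the grasp point (between the pads) lies 3 mm ahead of it; z points along the fingers, y is the line along which they close (so a half turn about z gives the same grasp; the last joint's range is limited). The gripper opens to 85 mm and grips with 20 to 120 N. Pads are 22 mm wide; open, the fingers measure 114 mm over their backs; the gripper's body (76 mm by 85 mm) begins 54 mm behind the grasp point. The pads swing forward as they close: fully open they stand 13 mm farther back than shut.
Start: joints at [-0.066, 0.628, 0.038, 1.517, -0.027, 0.996, -0.02], TCP at [650.013, 0.026, 253.313] pointing down, gripper open.
Joint ranges: [-3.06, 3.06], [-0.37, 2.12], [-1.25, 1.32], [0.18, 2.47], [-1.1, 4.24], [0.23, 1.98], [-2.94, 2.94]. Speed limits (rad/s): [2.57, 2.57, 3.14, 3.14, 3.14, 3.14, 3.14].

INTERFACE

Orientations are given as [roll, pitch, yaw] about the fixed x, y, z axes, in that order (R = Rz(yaw) Ry(pitch) Rx(roll)).
In Python, from cell import ctrl gives the robot as it stands.
- The arm moves only by the tool step_arm, never from a script. Its argument "plan" is a list of rows, each an object of numbers: "dx", "dy", "dz": the shift along the tool's x, y, z scaled (see below); "ax", "ay", "az": the turn, a rotation vector about the tool's x, y, z scaled (see below); "gripper": the opening, from 0 (shut) to 1 (fully open). A call has 1 to 20 rows; each row shifts and turns the commanded pose from where the row before left it, along the tool's axes as they then stand; what a row does not reach is not made up. The controller multiplies each number of a shift by 0.3 m and each number of a turn by 90 degrees. A row lasts 1/8 s, in which the tool goes at most 62.5 mm and 10.7 degrees, less where a joint would pass 70% of its speed; a pose out of reach is approached as far as the arm can. A call with a number of a shift or a turn outside -1 to 1 is refused whole. A call with a gripper value outside its range is refused whole. The fingers move at their own pace and stop on an object; the grip force is fixed at half the most. Time passes only in rows, so rows that do not move let the fingers close. It gives the time, the measured TCP pose, the force, the opening and the grip force at its end, in the units of the state.
- ctrl.read_state(): the state, without advancing time (a new reading comes with each control period).
- ctrl.get_image(name): name is "scene" or "side" or "wrist"; returns a dict with "color" (480x640x3 uint8, red, green, blue), "range_z" (480x640 float32, mm along the optical axis (not along the pixel's ray), 0 where there is no reading), "fx", "fy", "cx", "cy" (pixels), "T" (4x4, takes a point from camera to world coordinates); the wrist camera has in their place "T_tool_cam" (4x4, takes a point from camera to tool coordinates, whose origin is the TCP and whose axes are the flange's). Camera axes: x right, y down, z forward; pixel columns grow to the right and rows downward; lengths in mm; the calibration is good to about 2 mm. A picture is of the moment at which its call begins: read the wrist's pose just before it.
- ctrl.finish_job(): hands the job in; it is judged then, once.
The state is a dict: "clock": time; "qpos": joint angles; "qd": joint speeds; "tau": joint torques, N m; "eef_pos": TCP position; "tool_rot": TCP orientation; "force": force on the tool from outside, world axes, zero at the start; "torque": the same for the moment, N m; "width": finger opening in mm; "gripper_force": force on a finger pad.
Only numpy, scipy, OpenCV 4.12 (cv2) and the standard library are available. Lean on these libraries where they do the work, as an engineer would, in place of code of your own. Each camera call takes 0.05 s, during which the arm holds its last target. There are 200 camera calls.

TASK

Lift the red-handled blade key out of its wooden stand, set its blade in the slotted fastener on top of the green-lidded treat tub and turn it a full quarter turn clockwise, seen from above, until it stops. Then lower the key into the blue bowl and let go. Leave the fastener of the orange-lidded tub alone.

Things in the scene. Friction and masses are not known exactly. Their poses are not given: they have to be found in the camera images.
- key_mid (a point): Centre of the 66 mm tall key, upright, blade down in a fixed wooden block (70 x 80, 45 mm high). Upper 44 mm: red handle, 18 mm thick (x), 36 wide (y); grip across the 18. Lower 22 mm: steel blade, 5 thick (x), 34 wide (y), its end 33 mm below this point; all of the blade is sunk in the block and lifts straight out. 60 g. z up; y starts within 0.45 rad of world y.
- treat_lock (a joint): Angle of the fastener on the treat tub (fixed, green lid 120 mm across, lid top 109 mm above table): 0 open, grows clockwise seen from above, firm stop at 1.571 (locked). Starts at 0 to 0.15; stays where left; friction 0.08 N m.
- treat_lock_slot (a point): Centre of the slot's mouth on the treat tub's white 56 mm fastener: on its turning axis, level with its top, 125 mm above the table. y lies along the slot and turns with it, z up. Slot open at both ends, 12 mm deep, 10 wide below, sides sloping to 22 at the mouth. The blade has 9 degrees of play, so turn the key 10 to 15 degrees more than the fastener. Starts with y within 0.55 rad of world y.
- pellet_lock (a joint): Angle of the like fastener on the like tub with the orange lid, to be left alone; starts at 0 to 0.15 and grows clockwise.
- bowl_in (a point): Centre of the inner floor of the loose blue glazed bowl, 140 mm across its rim, 50 mm tall (rim 45 mm above this point), 0.45 kg; z up.
Things that resemble listed ones, but are neither listed nor needed, are in the scene too. Of the things shaped like the part that bears key_mid, the red one is meant.

How it is judged:
By the outcome, as a careful person would: the job done as asked, in the order asked, and still so for the second after the job is handed in, with the robot touching nothing.
It also fails if it takes over 51 s, if anything falls off the work surface, if the arm or the gripper's body presses on something with over 40 N, if the wrist force passes 120 N, or if a joint passes its speed limit or range.

## Working session

There is one attempt and no reset: what is moved stays moved. The work goes in short steps, Python scripts to look and compute and a tool call to move; the robot and the scene stay as the last step left them, time stands still between calls to the robot, and variables do not carry over. Pictures are saved under pics/ and viewed, at most 10 in all, crops included, and the job is handed in when it is done.

Besides the shell and the picture viewer there is one more tool, called after "Emit:" as name(argument=value, ...) on one line, values as JSON. step_arm: Moves the arm, as the interface text tells. Shifts and turns lie within -1 to 1; 1 stands for 0.3 m of shift or 90 degrees of turn. Its arguments: {"type":"object","properties":{"plan":{"type":"array"}},"required":["plan"]}

```bash
mkdir -p pics; ls; cat > h.py <<'E'
import numpy as np, cv2, pickle
from cell import ctrl
from scipy.spatial.transform import Rotation as R
def grab(name,tag):
    s=ctrl.read_state(); d=ctrl.get_image(name)
    if name=='wrist':
        T=np.eye(4); r=np.array(s['tool_rot'])
        T[:3,:3]=R.from_euler('xyz',r).as_matrix() if r.size==3 else r
        T[:3,3]=s['eef_pos']; d['T']=T@np.array(d['T_tool_cam'])
    pickle.dump(d,open(f'{tag}.pkl','wb')); cv2.imwrite(f'pics/{tag}.png',d['color'][:,:,::-1]); return d
def cloud(d):
    z=d['range_z'].astype(float); v,u=np.mgrid[:480,:640]
    P=np.stack([(u-d['cx'])/d['fx']*z,(v-d['cy'])/d['fy']*z,z],-1)
    P=P@np.array(d['T'])[:3,:3].T+np.array(d['T'])[:3,3]; P[z<=0]=np.nan; return P
E
python3 -c "
from h import *
for n in ['scene','side','wrist']:
    d=grab(n,n+'0'); print(n,np.round(d['T'],3).tolist(),d['fx'])
print(ctrl.read_state())"
```

```text
pics
scene [[0.05, 0.68, -0.732, 1231.418], [0.999, -0.038, 0.033, -24.769], [-0.006, -0.733, -0.681, 811.22], [0.0, 0.0, 0.0, 1.0]] 486.7885440602869
side [[0.924, -0.185, 0.334, 114.339], [-0.381, -0.479, 0.791, -897.067], [0.013, -0.858, -0.513, 687.727], [0.0, 0.0, 0.0, 1.0]] 536.9223344566813
wrist [[1.0, 0.001, -0.001, 648.454], [0.001, -0.947, -0.321, 82.735], [-0.002, 0.321, -0.947, 372.758], [0.0, 0.0, 0.0, 1.0]] 330.8183627257027
{'clock': 0.15, 'qpos': array([-0.06579654,  0.62911848,  0.03848028,  1.51806942, -0.02699991,
        0.99630749, -0.02000172]), 'qd': array([-1.33379395e-04, -2.32934615e-03,  7.38182421e-04, -4.12029700e-03,
        5.56940691e-05, -8.13564061e-04,  1.10832064e-03]), 'tau': array([ 2.19518879e-03, -5.63800478e+01,  1.22790758e+00, -1.93650573e+01,
        1.11919764e-02,  7.40401709e-03, -1.44664841e-05]), 'eef_pos': array([6.49592830e+02, 1.41132439e-02, 2.52632778e+02]), 'tool_rot': array([-3.14020882e+00,  2.25936451e-05,  1.57076698e+00]), 'force': array([ 0.00484123,  0.8752872 , -0.40391011]), 'torque': array([-0.08765813,  0.0150394 ,  0.02755473]), 'gripper_force': 0.0, 'width': 85.70991999288383}
```

View pics/scene0.png

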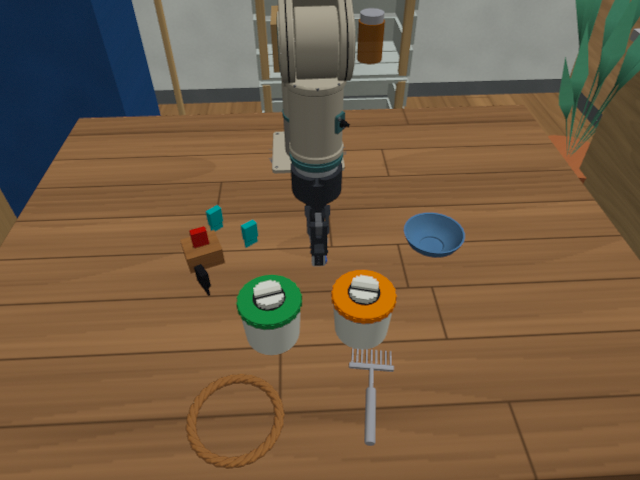

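View pics/wrist0.png

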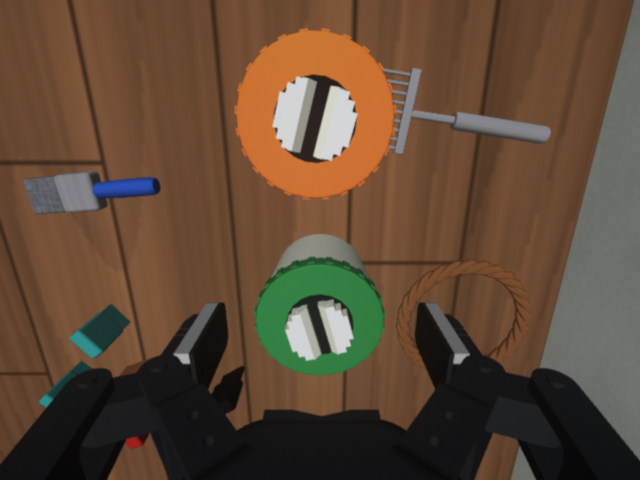

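The scene view shows the red key in its block at (200,237), teal decoys at (215,218) and (250,233), the green tub's fastener at (268,295), the orange one's at (364,290) and the bowl at (433,237). The wrist view shows the green slot running from about (312,302) to (326,353).

```bash
python3 - <<'E'
from h import *
for n in ['scene','side','wrist']:
    d=pickle.load(open(n+'0.pkl','rb')); P=cloud(d); hsv=cv2.cvtColor(d['color'],cv2.COLOR_RGB2HSV); H,S,V=[hsv[...,i].astype(int) for i in range(3)]
    m={'red':((H<5)|(H>175))&(S>200)&(V>90),'teal':(H>82)&(H<95)&(S>150),'green':(H>60)&(H<80)&(S>150),'white':(S<40)&(V>190),'blue':(H>100)&(H<115)&(S>100)}
    for k,a in m.items():
        nn,l,st,c=cv2.connectedComponentsWithStats(a.astype(np.uint8))
        for i in range(1,nn):
            if st[i,4]<60: continue
            q=P[l==i]; q=q[~np.isnan(q[:,0])]
            if len(q)<20 or q[:,0].min()<300: continue
            top=q[q[:,2]>np.percentile(q[:,2],97)-4]
            mr=cv2.minAreaRect(top[:,:2].astype(np.float32))
            print(n,k,c[i].round(),len(q),'min',np.percentile(q,2,axis=0).round(),'max',np.percentile(q,98,axis=0).round(),'top rect',np.round(mr[0],1),np.round(mr[1],1),round(mr[2],1))
s=cv2.imread('pics/side0.png'); cv2.imwrite('pics/side0v.png',s)
E
```

```text
scene red [199. 236.] 276 min [ 422. -269.   50.] max [ 443. -237.   91.] top rect [ 430.7 -254.6] [18.6 34.3] 25.3
scene teal [249. 232.] 319 min [ 380. -162.    5.] max [ 405. -131.   67.] top rect [ 389.8 -147.8] [16.5 35.9] 35.6
scene green [269. 304.] 1920 min [ 595. -145.   99.] max [706. -36. 112.] top rect [648.9 -91. ] [117.3 116.6] 4.1
scene white [365. 280.] 131 min [617.  69. 123.] max [636. 110. 128.] top rect [625.8  90.1] [44.7 17. ] 81.9
scene white [266. 285.] 145 min [ 621. -115.  123.] max [641. -74. 127.] top rect [628.5 -95.5] [18.6 45.5] 14.0
scene white [363. 294.] 131 min [650.  62. 123.] max [670. 102. 128.] top rect [662.2  81.1] [44.3 16.2] 75.1
scene white [270. 299.] 139 min [ 653. -107.  123.] max [674. -67. 128.] top rect [665.8 -85.2] [17.  45.5] 15.3
scene blue [434. 234.] 2002 min [360. 220.   4.] max [488. 340.  51.] top rect [423.2 277.8] [133.3 137.9] 72.5
side teal [291. 329.] 404 min [ 372. -166.    6.] max [ 400. -138.   67.] top rect [ 387.1 -150.2] [18.1 31.3] 42.2
side teal [278. 367.] 476 min [ 315. -252.    6.] max [ 345. -228.   67.] top 
[... 2758 characters left out ...]
591.3 -91.6] [24.7  6.4] 80.4
wrist green [270. 340.] 157 min [ 592. -120.  107.] max [607. -95. 110.] top rect [ 599.6 -108.3] [28.6 15.9] 87.8
wrist white [289. 111.] 1386 min [616.  69. 123.] max [636. 112. 126.] top rect [624.5  91.8] [48.5 16.6] 75.2
wrist white [335. 124.] 1886 min [646.  62. 119.] max [670. 106. 126.] top rect [660.2  82.4] [49.  20.2] 75.7
wrist white [339. 329.] 742 min [ 653. -108.  123.] max [673. -65. 126.] top rect [664.5 -85.6] [17.2 47.8] 14.6
wrist white [299. 337.] 714 min [ 619. -115.  123.] max [639. -73. 126.] top rect [627.9 -95.5] [17.  48.6] 14.6
wrist blue [123. 188.] 944 min [403.  10.  13.] max [465.  28.  20.] top rect [433.7  18.4] [66.7 15.8] 5.1
```

View pics/side0.png

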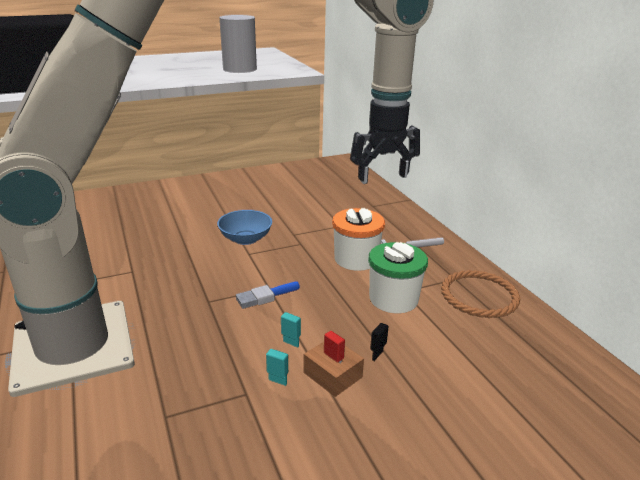

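The side view agrees with this: red key in its block at (334,345), a black lookalike at (379,340), and the tub fasteners at (358,216) and (398,252). I take the key at (431,-255) with yaw about 25°, the slot at (646.5,-90.4) with yaw about 14.6°, and the bowl at (422,277). Next I move above the key.

Emit:
step_arm(plan=[{"dx": -0.085,"dy": -0.073,"dz": 0.018,"gripper": 0.5},{"dx": -0.085,"dy": -0.073,"dz": 0.018,"gripper": 0.5},{"dx": -0.085,"dy": -0.073,"dz": 0.018,"gripper": 0.5},{"dx": -0.085,"dy": -0.073,"dz": 0.018,"gripper": 0.5},{"dx": -0.085,"dy": -0.073,"dz": 0.018,"gripper": 0.5},{"dx": -0.085,"dy": -0.073,"dz": 0.018,"gripper": 0.5},{"dx": -0.085,"dy": -0.073,"dz": 0.018,"gripper": 0.5},{"dx": -0.085,"dy": -0.073,"dz": 0.018,"gripper": 0.5},{"dx": -0.085,"dy": -0.073,"dz": 0.018,"gripper": 0.5},{"dx": -0.085,"dy": -0.073,"dz": 0.018,"gripper": 0.5},{"az": -0.095,"gripper": 0.5},{"az": -0.095,"gripper": 0.5},{"az": -0.09,"gripper": 0.5},{"gripper": 0.5},{"gripper": 0.5},{"gripper": 0.5}])

```text
invalid input
```

```bash
cat > look.py <<'E'
from h import *
import sys
tag=sys.argv[1]
d=grab('wrist',tag); P=cloud(d); s=ctrl.read_state()
print(s['clock'],s['eef_pos'].round(1),np.degrees(s['tool_rot']).round(1),s['width'],s['force'].round(1))
hsv=cv2.cvtColor(d['color'],cv2.COLOR_RGB2HSV); H,S,V=[hsv[...,i].astype(int) for i in range(3)]
a=((H<5)|(H>175))&(S>200)&(V>50)
q=P[a]; q=q[~np.isnan(q[:,0])]
if len(q):
    z=np.percentile(q[:,2],95); top=q[abs(q[:,2]-z)<4]
    mr=cv2.minAreaRect(top[:,:2].astype(np.float32)); print('red',len(q),z,np.round(q.min(0)),np.round(q.max(0)),np.round(mr,1) if 0 else mr)
E
python3 look.py w1
```

```text
0.2 [649.7   0.  252.8] [-179.9   -0.    90. ] 85.7686747229544 [-0.5 -0.   0.3]
red 131 89.20325918130564 [ 424. -270.   86.] [586. -12. 294.] ((432.7638244628906, -261.675048828125), (15.98776912689209, 14.445756912231445), 21.06523895263672)
```

View pics/w1.png

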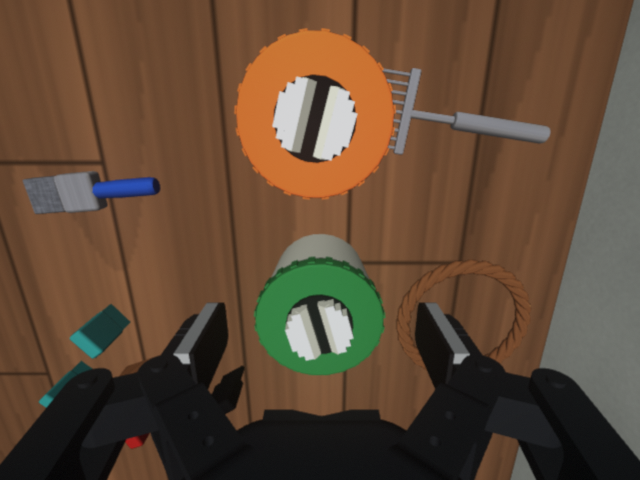

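The picture is unchanged because the plan was refused. The rows probably need every key, so I'll resend with all of them.

Emit:
step_arm(plan=[{"dx": -0.085,"dy": -0.073,"dz": 0.018,"ax": 0,"ay": 0,"az": 0,"gripper": 0.5},{"dx": -0.085,"dy": -0.073,"dz": 0.018,"ax": 0,"ay": 0,"az": 0,"gripper": 0.5},{"dx": -0.085,"dy": -0.073,"dz": 0.018,"ax": 0,"ay": 0,"az": 0,"gripper": 0.5},{"dx": -0.085,"dy": -0.073,"dz": 0.018,"ax": 0,"ay": 0,"az": 0,"gripper": 0.5},{"dx": -0.085,"dy": -0.073,"dz": 0.018,"ax": 0,"ay": 0,"az": 0,"gripper": 0.5},{"dx": -0.085,"dy": -0.073,"dz": 0.018,"ax": 0,"ay": 0,"az": 0,"gripper": 0.5},{"dx": -0.085,"dy": -0.073,"dz": 0.018,"ax": 0,"ay": 0,"az": 0,"gripper": 0.5},{"dx": -0.085,"dy": -0.073,"dz": 0.018,"ax": 0,"ay": 0,"az": 0,"gripper": 0.5},{"dx": -0.085,"dy": -0.073,"dz": 0.018,"ax": 0,"ay": 0,"az": 0,"gripper": 0.5},{"dx": -0.085,"dy": -0.073,"dz": 0.018,"ax": 0,"ay": 0,"az": 0,"gripper": 0.5},{"dx": 0,"dy": 0,"dz": 0,"ax": 0,"ay": 0,"az": -0.095,"gripper": 0.5},{"dx": 0,"dy": 0,"dz": 0,"ax": 0,"ay": 0,"az": -0.095,"gripper": 0.5},{"dx": 0,"dy": 0,"dz": 0,"ax": 0,"ay": 0,"az": -0.09,"gripper": 0.5},{"dx": 0,"dy": 0,"dz": 0,"ax": 0,"ay": 0,"az": 0,"gripper": 0.5},{"dx": 0,"dy": 0,"dz": 0,"ax": 0,"ay": 0,"az": 0,"gripper": 0.5}])

```text
clock: 2.08
eef_pos: [430.9, -255.0, 199.3]
tool_rot: [-3.142, -0.0, 2.008]
force: [0.8, 0.1, 0.5]
width: 42.6
gripper_force: 0.0
```

```bash
python3 look.py w2
```

```text
2.125 [ 431.  -255.   199.3] [-180.    -0.   115.1] 42.92542690530904 [0.5 0.1 0.6]
red 1194 89.42704794321926 [ 414. -272.   52.] [ 440. -235.   90.] ((427.28558349609375, -253.3257598876953), (16.7428035736084, 35.11886978149414), 21.003156661987305)
```

View pics/w2.png

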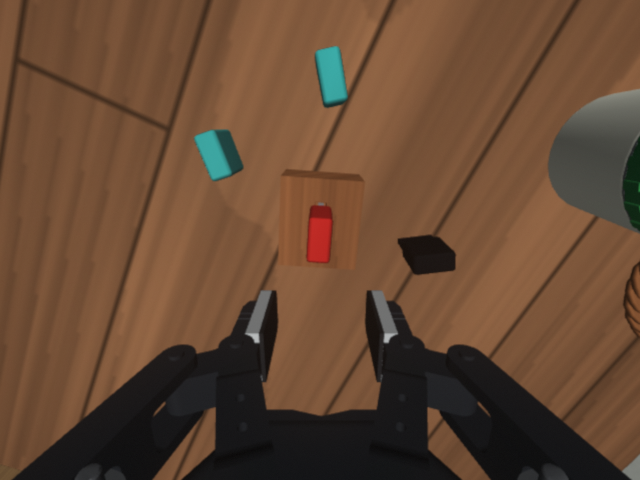

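The wrist view shows the red key top at (320,235), from (308,207) to (331,262), well clear of the teal and black lookalikes. The closer measurement gives (428,-253.7) with yaw about 21.5°. I correct to that, descend and grip.

Emit:
step_arm(plan=[{"dx": 0.008,"dy": -0.007,"dz": 0.04,"ax": 0,"ay": 0,"az": 0.039,"gripper": 0.5},{"dx": 0,"dy": 0,"dz": 0.09,"ax": 0,"ay": 0,"az": 0,"gripper": 0.5},{"dx": 0,"dy": 0,"dz": 0.09,"ax": 0,"ay": 0,"az": 0,"gripper": 0.5},{"dx": 0,"dy": 0,"dz": 0.09,"ax": 0,"ay": 0,"az": 0,"gripper": 0.5},{"dx": 0,"dy": 0,"dz": 0.06,"ax": 0,"ay": 0,"az": 0,"gripper": 0.5},{"dx": 0,"dy": 0,"dz": 0.05,"ax": 0,"ay": 0,"az": 0,"gripper": 0.5},{"dx": 0,"dy": 0,"dz": 0,"ax": 0,"ay": 0,"az": 0,"gripper": 0.5},{"dx": 0,"dy": 0,"dz": 0,"ax": 0,"ay": 0,"az": 0,"gripper": 0},{"dx": 0,"dy": 0,"dz": 0,"ax": 0,"ay": 0,"az": 0,"gripper": 0},{"dx": 0,"dy": 0,"dz": 0,"ax": 0,"ay": 0,"az": 0,"gripper": 0},{"dx": 0,"dy": 0,"dz": 0,"ax": 0,"ay": 0,"az": 0,"gripper": 0}])

```text
clock: 3.5
eef_pos: [428.5, -254.0, 74.0]
tool_rot: [3.141, 0.001, 1.949]
force: [-0.4, 0.8, 6.3]
width: 17.4
gripper_force: 58.9
```

Emit:
step_arm(plan=[{"dx": 0,"dy": 0,"dz": -0.04,"ax": 0,"ay": 0,"az": 0,"gripper": 0},{"dx": 0,"dy": 0,"dz": -0.06,"ax": 0,"ay": 0,"az": 0,"gripper": 0},{"dx": 0,"dy": 0,"dz": -0.1,"ax": 0,"ay": 0,"az": 0,"gripper": 0},{"dx": 0,"dy": 0,"dz": -0.1,"ax": 0,"ay": 0,"az": 0,"gripper": 0},{"dx": 0,"dy": 0,"dz": -0.1,"ax": 0,"ay": 0,"az": 0,"gripper": 0},{"dx": 0,"dy": 0,"dz": -0.067,"ax": 0,"ay": 0,"az": 0,"gripper": 0},{"dx": 0.024,"dy": 0.088,"dz": 0,"ax": 0,"ay": 0,"az": 0,"gripper": 0},{"dx": 0.024,"dy": 0.088,"dz": 0,"ax": 0,"ay": 0,"az": 0,"gripper": 0},{"dx": 0.024,"dy": 0.088,"dz": 0,"ax": 0,"ay": 0,"az": 0,"gripper": 0},{"dx": 0.024,"dy": 0.088,"dz": 0,"ax": 0,"ay": 0,"az": 0,"gripper": 0},{"dx": 0.024,"dy": 0.088,"dz": 0,"ax": 0,"ay": 0,"az": 0,"gripper": 0},{"dx": 0.024,"dy": 0.088,"dz": 0,"ax": 0,"ay": 0,"az": 0,"gripper": 0},{"dx": 0.024,"dy": 0.088,"dz": 0,"ax": 0,"ay": 0,"az": 0,"gripper": 0},{"dx": 0.024,"dy": 0.088,"dz": 0,"ax": 0,"ay": 0,"az": 0,"gripper": 0},{"dx": 0.024,"dy": 0.088,"dz": 0,"ax": 0,"ay": 0,"az": 0,"gripper": 0},{"dx": 0.022,"dy": 0.085,"dz": 0,"ax": 0,"ay": 0,"az": 0,"gripper": 0},{"dx": 0,"dy": 0,"dz": 0,"ax": 0,"ay": 0,"az": 0.079,"gripper": 0},{"dx": 0,"dy": 0,"dz": 0,"ax": 0,"ay": 0,"az": 0,"gripper": 0},{"dx": 0,"dy": 0,"dz": 0,"ax": 0,"ay": 0,"az": 0,"gripper": 0}])

```text
clock: 5.88
eef_pos: [645.7, -90.5, 213.7]
tool_rot: [-3.141, 0.0, 1.827]
force: [0.2, 0.4, -1.2]
width: 17.5
gripper_force: 58.5
```

```bash
cat > look2.py <<'E'
from h import *
import sys
s=ctrl.read_state(); print(s['clock'],s['eef_pos'].round(1),np.degrees(s['tool_rot']).round(1),s['width'],s['force'].round(1))
ims=[]
for n in ['wrist','scene','side']:
    d=grab(n,sys.argv[1]+n); P=cloud(d)
    hsv=cv2.cvtColor(d['color'],cv2.COLOR_RGB2HSV); H,S,V=[hsv[...,i].astype(int) for i in range(3)]
    near=np.hypot(P[...,0]-646,P[...,1]+90)<30
    for k,a in {'red':((H<5)|(H>175))&(S>200)&(V>50)&(np.hypot(P[...,0]-646,P[...,1]+90)<80),'white':(S<40)&(V>150)&near&(abs(P[...,2]-125)<3)}.items():
        nn,l,st,c=cv2.connectedComponentsWithStats(a.astype(np.uint8))
        for i in range(1,nn):
            if st[i,4]<40: continue
            q=P[l==i]; mr=cv2.minAreaRect(q[:,:2].astype(np.float32))
            print(n,k,st[i,4],c[i].round(),np.percentile(q,[3,97],axis=0).round(1).tolist(),np.round(mr[0],1),np.round(mr[1],1),round(mr[2],1))
    T=np.linalg.inv(np.array(d['T'])); p=T[:3,:3]@np.array([646,-90,145])+T[:3,3]
    u,v=int(p[0]/p[2]*d['fx']+d['cx']),int(p[1]/p[2]*d['fy']+d['cy']); r=80 if n=='wrist' else 45
    u=min(max(u,r),640-r); v=min(max(v,r),480-r)
    ims.append(cv2.resize(d['color'][v-r:v+r,u-r:u+r,::-1],(266,266),interpolation=cv2.INTER_CUBIC)); print(n,u,v)
cv2.imwrite(f'pics/{sys.argv[1]}.png',np.hstack(ims))
E
python3 look2.py a
```

```text
5.875 [645.7 -90.5 213.7] [-180.     0.   104.7] 17.529065634440244 [ 0.2  0.4 -1.2]
wrist red 2969 [321. 352.] [[635.0, -105.5, 226.7], [653.7, -75.8, 229.1]] [644.5 -90.7] [17.  34.3] 14.4
wrist white 1479 [298. 250.] [[619.3, -112.8, 122.5], [637.8, -71.1, 125.7]] [629.2 -94. ] [20.4 49.1] 14.2
wrist white 1552 [349. 251.] [[651.5, -105.6, 122.5], [673.1, -64.4, 125.8]] [663.8 -84.9] [19.7 49.3] 15.5
wrist 323 266
scene red 88 [256. 261.] [[645.1, -107.7, 193.2], [664.1, -100.1, 237.0]] [ 654.4 -104.4] [25.2  6.7] 10.2
scene white 199 [266. 286.] [[620.5, -115.4, 122.3], [643.9, -73.0, 127.1]] [630.5 -95.8] [23.  48.4] 14.8
scene white 164 [270. 299.] [[654.2, -108.4, 123.2], [673.7, -67.1, 127.2]] [664.7 -87.4] [18.6 48.2] 12.0
scene 267 284
side white 123 [404. 248.] [[649.8, -111.2, 122.1], [672.5, -67.1, 127.0]] [663.4 -88. ] [23.9 49.5] 16.3
side white 96 [393. 253.] [[619.2, -116.8, 123.0], [640.0, -74.6, 127.1]] [628.6 -96.7] [19.7 48.1] 13.1
side 399 240
```

View pics/a.png

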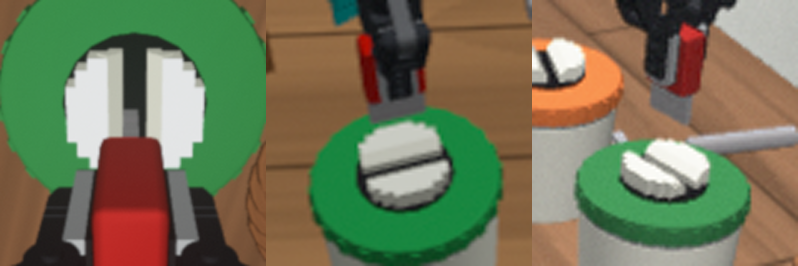

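The crops show the key hanging straight over the green tub's slot and parallel to it, with blade at crop (131,120) and slot centre at crop x≈135. I need about +1.8 mm along tool y before going down.

Emit:
step_arm(plan=[{"dx": 0,"dy": 0.006,"dz": 0.04,"ax": 0,"ay": 0,"az": 0,"gripper": 0},{"dx": 0,"dy": 0,"dz": 0.05,"ax": 0,"ay": 0,"az": 0,"gripper": 0},{"dx": 0,"dy": 0,"dz": 0.03,"ax": 0,"ay": 0,"az": 0,"gripper": 0},{"dx": 0,"dy": 0,"dz": 0.01,"ax": 0,"ay": 0,"az": 0,"gripper": 0},{"dx": 0,"dy": 0,"dz": 0.01,"ax": 0,"ay": 0,"az": 0,"gripper": 0},{"dx": 0,"dy": 0,"dz": 0.01,"ax": 0,"ay": 0,"az": 0,"gripper": 0},{"dx": 0,"dy": 0,"dz": 0.008,"ax": 0,"ay": 0,"az": 0,"gripper": 0},{"dx": 0,"dy": 0,"dz": 0,"ax": 0,"ay": 0,"az": 0,"gripper": 0},{"dx": 0,"dy": 0,"dz": 0,"ax": 0,"ay": 0,"az": 0,"gripper": 0}])

```text
clock: 7.15
eef_pos: [648.0, -89.7, 166.2]
tool_rot: [3.141, 0.0, 1.825]
force: [-0.7, -0.1, -0.9]
width: 17.3
gripper_force: 58.5
```

```bash
python3 look2.py b; python3 -c "
from h import *; s=ctrl.read_state(); print(s['torque'],s['force'])"
```

```text
7.15 [648.  -89.7 166.2] [180.    0.  104.6] 17.299683803477976 [-0.7 -0.1 -0.9]
wrist red 2576 [321. 357.] [[638.9, -104.9, 179.3], [656.1, -77.5, 181.5]] [647.3 -90.8] [16.9 32.3] 13.2
wrist white 1550 [286. 271.] [[618.8, -102.1, 122.6], [634.7, -70.5, 125.7]] [627.5 -88.4] [20.4 37.4] 13.7
wrist white 1436 [354. 270.] [[650.8, -89.3, 122.6], [672.9, -63.6, 125.7]] [661.8 -78.1] [19.8 34.7] 14.4
wrist 319 305
scene red 78 [259. 280.] [[646.8, -107.6, 145.0], [669.3, -99.0, 195.3]] [ 658.1 -102.9] [28.7  6.7] 12.8
scene white 167 [270. 299.] [[653.6, -107.0, 122.8], [673.8, -67.1, 127.3]] [665.1 -87.1] [19.9 48.3] 13.1
scene 267 284
side white 95 [393. 252.] [[618.7, -117.8, 122.8], [640.1, -74.8, 127.3]] [628.4 -96.9] [18.5 47.9] 14.4
side white 47 [409. 250.] [[657.7, -111.8, 122.2], [672.3, -87.7, 126.4]] [ 664.8 -100.7] [30.  12.4] 61.1
side 399 240
[-0.01162072 -0.00771184 -0.00985562] [ 0.43161686 -0.49841368 -0.38404381]
```

View pics/b.png

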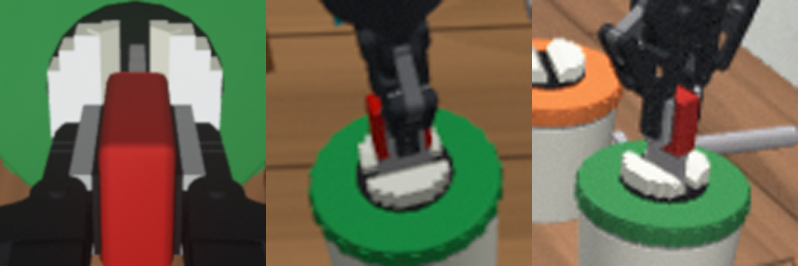

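The blade sits centred about 10 mm deep in the slot with no contact force: crop 1 shows the blade between the sloping faces, and crops 2 and 3 show it inside the fastener. Now I turn clockwise.

Emit:
step_arm(plan=[{"dx": 0,"dy": 0,"dz": 0,"ax": 0,"ay": 0,"az": 0.06,"gripper": 0},{"dx": 0,"dy": 0,"dz": 0,"ax": 0,"ay": 0,"az": 0.06,"gripper": 0},{"dx": 0,"dy": 0,"dz": 0,"ax": 0,"ay": 0,"az": 0.06,"gripper": 0},{"dx": 0,"dy": 0,"dz": 0,"ax": 0,"ay": 0,"az": 0.06,"gripper": 0},{"dx": 0,"dy": 0,"dz": 0,"ax": 0,"ay": 0,"az": 0.06,"gripper": 0},{"dx": 0,"dy": 0,"dz": 0,"ax": 0,"ay": 0,"az": 0.06,"gripper": 0},{"dx": 0,"dy": 0,"dz": 0,"ax": 0,"ay": 0,"az": 0.06,"gripper": 0},{"dx": 0,"dy": 0,"dz": 0,"ax": 0,"ay": 0,"az": 0.06,"gripper": 0},{"dx": 0,"dy": 0,"dz": 0,"ax": 0,"ay": 0,"az": 0.06,"gripper": 0},{"dx": 0,"dy": 0,"dz": 0,"ax": 0,"ay": 0,"az": 0.06,"gripper": 0},{"dx": 0,"dy": 0,"dz": 0,"ax": 0,"ay": 0,"az": 0.06,"gripper": 0},{"dx": 0,"dy": 0,"dz": 0,"ax": 0,"ay": 0,"az": 0.06,"gripper": 0},{"dx": 0,"dy": 0,"dz": 0,"ax": 0,"ay": 0,"az": 0.06,"gripper": 0},{"dx": 0,"dy": 0,"dz": 0,"ax": 0,"ay": 0,"az": 0.06,"gripper": 0},{"dx": 0,"dy": 0,"dz": 0,"ax": 0,"ay": 0,"az": 0.06,"gripper": 0},{"dx": 0,"dy": 0,"dz": 0,"ax": 0,"ay": 0,"az": 0,"gripper": 0}])

```text
clock: 9.3
eef_pos: [648.2, -89.9, 166.1]
tool_rot: [3.141, -0.0, 0.413]
force: [0.1, -1.5, -2.3]
width: 17.3
gripper_force: 58.6
```

```bash
cat > st.py <<'E'
from h import *
d=np.mean([ctrl.read_state()['torque'] for _ in range(5)],0); s=ctrl.read_state(); print(s['qpos'].round(2),'torque',d.round(3),s['force'].round(1),s['width'],np.degrees(s['tool_rot']).round(1),s['eef_pos'].round(1))
E
python3 st.py; python3 look2.py c|grep -v red
```

```text
[-0.11  0.76  0.36  1.59 -0.32  0.85 -0.79] torque [-0.296 -0.17   0.031] [ 0.1 -1.5 -2.3] 17.32279668597365 [179.9  -0.   23.6] [648.2 -89.9 166.1]
9.3 [648.2 -89.9 166.1] [179.9  -0.   23.6] 17.32279668597365 [ 0.1 -1.5 -2.3]
wrist white 1572 [353. 270.] [[651.2, -116.4, 122.9], [673.7, -88.0, 125.7]] [ 661.6 -102.2] [37.7 19.8] 33.5
wrist white 1246 [286. 273.] [[632.4, -77.4, 122.8], [659.8, -62.5, 125.7]] [645.6 -70.2] [29.3 20.7] 33.1
wrist 320 307
scene white 100 [279. 291.] [[629.8, -78.3, 122.4], [659.3, -63.4, 127.7]] [643.8 -70.4] [18.1 34.1] 82.9
scene white 168 [260. 297.] [[638.4, -118.3, 122.7], [672.7, -88.7, 127.6]] [ 657.3 -105.2] [46.3 20.7] 32.7
scene 267 284
side white 74 [389. 249.] [[617.6, -96.6, 122.6], [640.6, -64.2, 127.0]] [629.1 -80. ] [41.5 17.3] 53.4
side white 97 [406. 252.] [[633.9, -117.8, 122.5], [672.3, -90.1, 127.4]] [ 654.9 -106.4] [49.9 20.6] 31.7
side 399 240
```

Emit:
step_arm(plan=[{"dx": 0,"dy": 0,"dz": 0,"ax": 0,"ay": 0,"az": 0.03,"gripper": 0},{"dx": 0,"dy": 0,"dz": 0,"ax": 0,"ay": 0,"az": 0.03,"gripper": 0},{"dx": 0,"dy": 0,"dz": 0,"ax": 0,"ay": 0,"az": 0.03,"gripper": 0},{"dx": 0,"dy": 0,"dz": 0,"ax": 0,"ay": 0,"az": 0.03,"gripper": 0},{"dx": 0,"dy": 0,"dz": 0,"ax": 0,"ay": 0,"az": 0,"gripper": 0}])

```text
clock: 10.07
eef_pos: [648.1, -90.0, 166.1]
tool_rot: [3.141, -0.0, 0.222]
force: [1.9, -2.1, -1.7]
width: 17.4
gripper_force: 58.5
```

```bash
python3 st.py; python3 look2.py d|grep 'st white'
```

```text
[-0.14  0.77  0.41  1.59 -0.37  0.86 -0.94] torque [-0.786 -0.437  0.025] [ 1.9 -2.1 -1.7] 17.38503436979538 [179.9  -0.   12.7] [648.1 -90.  166.1]
wrist white 1585 [354. 270.] [[646.7, -117.5, 122.9], [672.9, -92.4, 125.7]] [ 659.2 -104.8] [36.8 20. ] 23.2
wrist white 1252 [286. 273.] [[636.3, -78.0, 122.7], [663.6, -62.8, 125.6]] [649.6 -70.3] [29.3 20.4] 21.1
```

Emit:
step_arm(plan=[{"dx": 0,"dy": 0,"dz": 0,"ax": 0,"ay": 0,"az": 0.03,"gripper": 0},{"dx": 0,"dy": 0,"dz": 0,"ax": 0,"ay": 0,"az": 0.03,"gripper": 0},{"dx": 0,"dy": 0,"dz": 0,"ax": 0,"ay": 0,"az": 0,"gripper": 0}])

```text
clock: 10.6
eef_pos: [648.2, -90.1, 166.1]
tool_rot: [3.14, -0.0, 0.129]
force: [2.4, -4.3, -1.3]
width: 17.1
gripper_force: 58.8
```

```bash
python3 st.py; python3 look2.py e|grep 'st'
```

```text
[-0.15  0.77  0.44  1.59 -0.4   0.86 -1.01] torque [-1.159 -0.649  0.872] [ 2.4 -4.3 -1.3] 17.109190707244952 [179.9  -0.    7.4] [648.2 -90.1 166.1]
wrist red 2885 [321. 354.] [[631.4, -98.5, 179.2], [660.9, -81.9, 181.5]] [645.8 -90. ] [33.9 17. ] 8.5
wrist white 1651 [352. 269.] [[644.8, -117.6, 122.8], [672.6, -93.1, 125.7]] [ 658.6 -105.9] [41.2 19.2] 33.9
wrist white 1171 [285. 275.] [[638.3, -78.0, 122.7], [663.8, -62.8, 125.8]] [651. -70.] [27.  20.3] 19.7
wrist 320 307
```

The z moment jumped from 0.03 to 0.87 N m, far above friction, so the fastener is on its stop. One small extra nudge will confirm it.

Emit:
step_arm(plan=[{"dx": 0,"dy": 0,"dz": 0,"ax": 0,"ay": 0,"az": 0.02,"gripper": 0},{"dx": 0,"dy": 0,"dz": 0,"ax": 0,"ay": 0,"az": 0,"gripper": 0},{"dx": 0,"dy": 0,"dz": 0,"ax": 0,"ay": 0,"az": 0,"gripper": 0}])

```text
clock: 11.12
eef_pos: [648.2, -90.1, 166.1]
tool_rot: [3.14, -0.0, 0.1]
force: [2.3, -4.2, -2.2]
width: 17.5
gripper_force: 59.6
```

```bash
python3 st.py; python3 look2.py f|grep 'st'
```

```text
[-0.16  0.77  0.44  1.59 -0.4   0.87 -1.03] torque [-1.131 -0.61   1.202] [ 2.3 -4.2 -2.2] 17.520288815324136 [179.9  -0.    5.7] [648.2 -90.1 166.1]
wrist red 2882 [320. 354.] [[631.6, -98.2, 179.2], [661.0, -82.0, 181.5]] [646.  -90.1] [33.7 16.9] 6.1
wrist white 1682 [352. 268.] [[644.1, -117.7, 122.9], [672.6, -93.2, 125.6]] [ 657.3 -105.9] [40.4 19.8] 21.0
wrist white 1151 [285. 275.] [[638.9, -78.0, 122.6], [664.2, -62.7, 125.7]] [651.4 -69.9] [26.1 20.3] 20.7
wrist 320 307
```

The fastener holds at about -69.5° while the moment rises to 1.2 N m, so it is locked. I back off inside the play, lift out and carry the key to the bowl.

Emit:
step_arm(plan=[{"dx": 0,"dy": 0,"dz": 0,"ax": 0,"ay": 0,"az": -0.05,"gripper": 0},{"dx": 0,"dy": 0,"dz": 0,"ax": 0,"ay": 0,"az": -0.05,"gripper": 0},{"dx": 0,"dy": 0,"dz": -0.05,"ax": 0,"ay": 0,"az": 0,"gripper": 0},{"dx": 0,"dy": 0,"dz": -0.07,"ax": 0,"ay": 0,"az": 0,"gripper": 0},{"dx": 0,"dy": 0,"dz": -0.08,"ax": 0,"ay": 0,"az": 0,"gripper": 0},{"dx": -0.03,"dy": -0.098,"dz": 0,"ax": 0,"ay": 0,"az": 0,"gripper": 0},{"dx": -0.03,"dy": -0.098,"dz": 0,"ax": 0,"ay": 0,"az": 0,"gripper": 0},{"dx": -0.03,"dy": -0.098,"dz": 0,"ax": 0,"ay": 0,"az": 0,"gripper": 0},{"dx": -0.03,"dy": -0.098,"dz": 0,"ax": 0,"ay": 0,"az": 0,"gripper": 0},{"dx": -0.03,"dy": -0.098,"dz": 0,"ax": 0,"ay": 0,"az": 0,"gripper": 0},{"dx": -0.03,"dy": -0.098,"dz": 0,"ax": 0,"ay": 0,"az": 0,"gripper": 0},{"dx": -0.03,"dy": -0.098,"dz": 0,"ax": 0,"ay": 0,"az": 0,"gripper": 0},{"dx": -0.03,"dy": -0.098,"dz": 0,"ax": 0,"ay": 0,"az": 0,"gripper": 0},{"dx": -0.03,"dy": -0.098,"dz": 0,"ax": 0,"ay": 0,"az": 0,"gripper": 0},{"dx": -0.03,"dy": -0.098,"dz": 0,"ax": 0,"ay": 0,"az": 0,"gripper": 0},{"dx": -0.03,"dy": -0.098,"dz": 0,"ax": 0,"ay": 0,"az": 0,"gripper": 0},{"dx": -0.03,"dy": -0.098,"dz": 0,"ax": 0,"ay": 0,"az": 0,"gripper": 0},{"dx": -0.03,"dy": -0.098,"dz": 0,"ax": 0,"ay": 0,"az": 0,"gripper": 0},{"dx": -0.028,"dy": -0.1,"dz": 0,"ax": 0,"ay": 0,"az": 0,"gripper": 0},{"dx": 0,"dy": 0,"dz": 0,"ax": 0,"ay": 0,"az": 0,"gripper": 0}])

```text
clock: 13.78
eef_pos: [419.6, 281.0, 226.2]
tool_rot: [-3.138, 0.003, 0.258]
force: [-0.1, 0.1, -0.9]
width: 17.4
gripper_force: 59.6
```

```bash
python3 st.py; python3 look2.py g|grep -v red
python3 - <<'E'
from h import *
for n in ['gwrist','gscene','gside']:
    d=pickle.load(open(n+'.pkl','rb'));P=cloud(d);hsv=cv2.cvtColor(d['color'],cv2.COLOR_RGB2HSV).astype(int)
    a=(hsv[...,0]>100)&(hsv[...,0]<115)&(hsv[...,1]>100)&(np.hypot(P[...,0]-422,P[...,1]-277)<100)
    q=P[a]; t=q[q[:,2]>40]; print(n,len(q),cv2.minEnclosingCircle(t[:,:2].astype(np.float32)) if len(t) else 0, np.nanmin(q[:,2]))
E
```

```text
[-0.97  0.5   0.48  1.95 -0.33  0.77 -1.62] torque [-0.029 -0.019 -0.023] [-0.1  0.1 -0.9] 17.4346773824427 [-179.8    0.2   14.8] [419.6 281.  226.2]
13.775 [419.6 281.  226.2] [-179.8    0.2   14.8] 17.4346773824427 [-0.1  0.1 -0.9]
wrist 560 80
scene white 182 [277. 290.] [[622.2, -88.0, 122.4], [662.8, -64.4, 127.6]] [641.3 -75. ] [48.3 20.6] 19.3
scene white 175 [259. 295.] [[633.0, -118.0, 122.4], [671.3, -94.4, 127.1]] [ 652.8 -107.8] [49.8 21.2] 20.2
scene 267 284
side white 121 [393. 247.] [[620.6, -91.1, 122.2], [663.4, -64.1, 126.7]] [639.1 -75.5] [49.3 22.8] 21.0
side white 93 [406. 253.] [[630.5, -118.5, 123.2], [671.3, -94.7, 126.8]] [ 653.3 -107.9] [47.3 20. ] 24.1
side 399 240
gwrist 15868 ((421.49322509765625, 278.76263427734375), 68.77741241455078) 3.302414048596802
gscene 2002 ((422.63250732421875, 276.6841735839844), 70.74739074707031) 1.0085400195914644
gside 1342 ((417.3963928222656, 276.9183654785156), 72.4278793334961) 3.140862512475792
```

View pics/gscene.png

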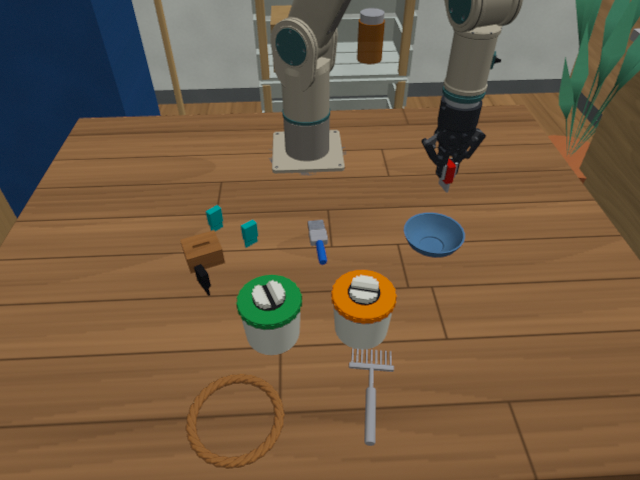

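The scene view shows the key held above the bowl (450,172), the green fastener's slot now diagonal at (268,295), and the orange one unchanged. Now I lower the key, release it and retreat.

Emit:
step_arm(plan=[{"dx": 0.004,"dy": 0.011,"dz": 0.1,"ax": 0,"ay": 0,"az": 0,"gripper": 0},{"dx": 0,"dy": 0,"dz": 0.12,"ax": 0,"ay": 0,"az": 0,"gripper": 0},{"dx": 0,"dy": 0,"dz": 0.12,"ax": 0,"ay": 0,"az": 0,"gripper": 0},{"dx": 0,"dy": 0,"dz": 0.1,"ax": 0,"ay": 0,"az": 0,"gripper": 0},{"dx": 0,"dy": 0,"dz": 0.07,"ax": 0,"ay": 0,"az": 0,"gripper": 0},{"dx": 0,"dy": 0,"dz": 0.03,"ax": 0,"ay": 0,"az": 0,"gripper": 0},{"dx": 0,"dy": 0,"dz": 0.02,"ax": 0,"ay": 0,"az": 0,"gripper": 0},{"dx": 0,"dy": 0,"dz": 0,"ax": 0,"ay": 0,"az": 0,"gripper": 0},{"dx": 0,"dy": 0,"dz": 0,"ax": 0,"ay": 0,"az": 0,"gripper": 0}])

```text
clock: 15.05
eef_pos: [425.2, 275.1, 58.7]
tool_rot: [-3.141, -0.001, 0.254]
force: [1.2, 0.3, -0.3]
width: 17.6
gripper_force: 59.6
```

Emit:
step_arm(plan=[{"dx": 0,"dy": 0,"dz": 0,"ax": 0,"ay": 0,"az": 0,"gripper": 0.3},{"dx": 0,"dy": 0,"dz": 0,"ax": 0,"ay": 0,"az": 0,"gripper": 0.45},{"dx": 0,"dy": 0,"dz": 0,"ax": 0,"ay": 0,"az": 0,"gripper": 0.5},{"dx": 0,"dy": 0,"dz": 0,"ax": 0,"ay": 0,"az": 0,"gripper": 0.5},{"dx": 0,"dy": 0,"dz": -0.05,"ax": 0,"ay": 0,"az": 0,"gripper": 0.5},{"dx": 0,"dy": 0,"dz": -0.08,"ax": 0,"ay": 0,"az": 0,"gripper": 0.5},{"dx": 0,"dy": 0,"dz": -0.1,"ax": 0,"ay": 0,"az": 0,"gripper": 0.5},{"dx": 0,"dy": 0,"dz": -0.15,"ax": 0,"ay": 0,"az": 0,"gripper": 0.5},{"dx": 0,"dy": 0,"dz": -0.15,"ax": 0,"ay": 0,"az": 0,"gripper": 0.5},{"dx": 0,"dy": 0,"dz": 0,"ax": 0,"ay": 0,"az": 0,"gripper": 0.5},{"dx": 0,"dy": 0,"dz": 0,"ax": 0,"ay": 0,"az": 0,"gripper": 0.5},{"dx": 0,"dy": 0,"dz": 0,"ax": 0,"ay": 0,"az": 0,"gripper": 0.5},{"dx": 0,"dy": 0,"dz": 0,"ax": 0,"ay": 0,"az": 0,"gripper": 0.5}])

```text
clock: 16.68
eef_pos: [424.3, 274.4, 216.2]
tool_rot: [3.141, 0.002, 0.254]
force: [0.4, -0.1, -0.8]
width: 42.9
gripper_force: 0.0
```

```bash
python3 look2.py z; python3 -c "
import cv2,numpy as np
cv2.imwrite('pics/zz.png',np.hstack([cv2.resize(cv2.imread('pics/zwrist.png'),(400,300)),cv2.resize(cv2.imread('pics/zscene.png')[170:335,230:450],(400,300))]))"
```

```text
16.675 [424.3 274.4 216.2] [1.80e+02 1.00e-01 1.46e+01] 42.88107399093938 [ 0.4 -0.1 -0.8]
wrist 560 80
scene white 185 [276. 290.] [[622.5, -87.9, 122.6], [662.8, -64.5, 127.5]] [640.  -75.1] [48.3 20.2] 21.6
scene white 175 [259. 295.] [[632.1, -118.3, 122.5], [672.0, -94.5, 127.3]] [ 653.2 -107.8] [49.4 20.1] 23.8
scene 267 284
side white 124 [393. 247.] [[620.5, -91.4, 122.3], [661.9, -64.0, 127.1]] [640.3 -75.2] [52.8 23.8] 23.2
side white 94 [405. 253.] [[629.5, -117.9, 122.5], [670.5, -95.0, 126.6]] [ 652.8 -108.1] [50.1 20.6] 22.3
side 399 240
```

View pics/zz.png

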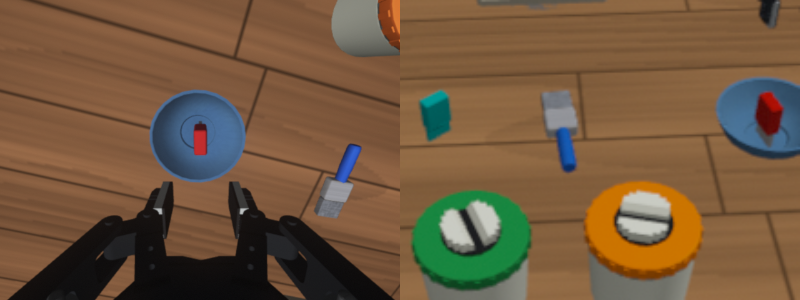

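The key stands released in the bowl: wrist half (200,138), scene half (768,113). The green fastener has stayed turned and the orange one is untouched, so I'm handing in the job.

```bash
python3 -c "
from cell import ctrl; print(ctrl.finish_job())"
```

```text
the job is handed in; nothing more can be done
None
```

I turned the green tub's fastener clockwise onto its stop (about 83° of visible turn, then a sharp rise in torque), left the red key standing released in the blue bowl, didn't touch the orange fastener, and handed in the job at about 17 s; no verdict was returned.

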